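# Close and bolt the guard of the valve test stand

### The arm

A 6-joint arm with a two-finger parallel gripper is mounted at the origin on a cart in front of the work surface, level with it; the furniture and walls round the work are solid. World frame = base frame: x ahead of the robot, y to its left, z up, the work surface at z = 0. Lengths are in m, angles in rad, forces in N, time in s.
With the tool pointing down it reaches from about 0.3 to 1 m from the base axis. Payload 5.1 kg.
Tool frame: the origin (TCP) lies at the very end of the fingers, on their centre line; the grasp point (between the pads) lies behind it (arm.pinch_z is the z of the grasp point in the tool frame, in m); z points along the fingers, y is the line along which they close (so a half turn about z gives the same grasp; the last joint's range is limited). The gripper opens to 95 mm and grips with 3 to 60 N. Pads are 20 mm wide; open, the fingers measure 119 mm over their backs; the gripper's body (75 mm by 180 mm) begins 59 mm behind the grasp point.
Start: joints at [-1.389, 0.124, 1.65, -0, 1.367, -0.083], TCP at [0.17, -0.627, 0.18] pointing down, gripper open.
Joint ranges: [-2.61, 2.61], [-1.02, 2.33], [0.03, 2.71], [-1.35, 4.49], [0.32, 2.68], [-2.91, 2.91]. Speed limits (rad/s): [2.57, 2.57, 3.14, 3.14, 3.14, 3.14].

### API

Orientations are given as a unit quaternion [w, x, y, z].
In Python, from station import arm gives the robot as it stands.
- The arm moves only by the shell command python3 -m creep 'ROWS'. ROWS is JSON, a list of rows, each an object of numbers: "tx", "ty", "tz": the shift along the world's x, y, z in m; "turn": the turn about the world's z in degrees; "claw": the opening, from 0 (shut) to 1 (fully open). A call has 1 to 5 rows; each row is the pose to reach, as a shift and turn from the pose commanded when the call began; what a row does not reach only later rows make up. A row lasts 1/12 s, in which the tool goes at most 41.7 mm and 7.16 degrees, less where a joint would pass 70% of its speed; a pose out of reach is approached as far as the arm can. A call with a gripper value outside its range is refused whole. The fingers move at their own pace and stop on an object; the grip force is fixed at half the most. Time passes only in rows, so rows that repeat a pose let the fingers close. It gives the time, the measured TCP pose, the force, the opening and the grip force at its end, in the units of the state.
- arm.get_state(): the state, without advancing time (a new reading comes with each control period).
- arm.snapshot(name): name is "scene" or "top"; returns a dict with "frame" (480x640x3 uint8, blue, green, red), "depth" (480x640 float32, m along the optical axis (not along the pixel's ray), 0 where there is no reading), "intrinsics" (3x3 intrinsics, pixels), "T" (4x4, takes a point from camera to world coordinates). Camera axes: x right, y up, looking along -z (the intrinsics and any distortion apply to the point x, -y, -z); pixel columns grow to the right and rows downward; lengths in m; the calibration is good to about 2 mm. A picture is of the moment at which its call begins.
- arm.close_job(): hands the job in; it is judged then, once.
The state is a dict: "t": time; "joints": joint angles; "qvel": joint speeds; "joint_efforts": joint torques, N m; "tool_pos": TCP position; "tcp_rot": TCP orientation; "contact_force": force on the tool from outside, world axes, zero at the start; "ft_torque": the same for the moment, N m; "finger_gap": finger opening in m; "grasp_force": force on a finger pad.
Only numpy, scipy, OpenCV 4.12 (cv2) and the standard library are available. Lean on these libraries where they do the work, as an engineer would, in place of code of your own. Each camera call takes 0.05 s, during which the arm holds its last target. There are 200 camera calls.

### The job

Make the valve test stand ready for a pressure test: with the fingertips, push the open clear guard hood down over the valve block until it is fully shut, then push the gate bolt by its upright handle all the way home, so that it passes through the eye of the guard and into the interlock switch. Push gently and grasp nothing, do not let the guard slam, leave the parts under the guard and the things standing round the stand where they are, and take the hand clear at the end.

Things in the scene. Friction and masses are not known exactly. Their poses are not given: they have to be found in the camera images.
- test_stand: Bench test stand fixed to the table: blue sump with grey top, 170 (x) x 260 (y) x 60 mm, origin at the centre of its underside; x points roughly away from the robot, y left, z up. A valve block is bolted on it under the guard, hinged at the left. On the right: bolt pedestal (top z 115, y -103 to -81 mm) and, beyond it, the black interlock switch (x 36 to 85, y -109 to -75, top z 145).
- guard (a joint): Angle of the clear guard hood, rad: 0 fully shut (stop), grows as it opens, at most 1.6; starts at 1.1 to 1.45. A stiff friction hinge along the stand's x axis holds the hood (about 0.6 kg) wherever it is left; 5 to 9 N square to the roof near the free edge moves it. No spring, no latch: push it down to its stop.
- guard_hinge (a point): Middle of the guard's hinge line (stand x 0, y +115, z 70 mm). The frame turns with the guard; at angle 0 its axes are the stand's. Open, the hood stands up at the left of the stand, the outer face of its roof looking left; it is pushed from there, to the right and then down.
- guard_edge (a point): Middle of the free edge of the guard's roof, on its flat outer face; seen from guard_hinge, in the guard's frame, at y -192, z +80 mm. The hood is a box of clear panels in an aluminium frame, open below; roof 152 mm along x, 186 mm across (y -6 to -192), its last 12 mm a finger lip. Shut, the roof is level, 150 mm above the table.
- bolt (a joint): Travel of the gate bolt, m: 0 drawn back, 0.045 fully home (stop); starts at 0 to 0.006. It slides along the stand's +x (away from the robot) with 2.5 N of friction and stays where left. Its 10 mm rod goes through a 16 mm eye in a tab on the guard's free wall: with the guard not shut it strikes the tab at 0.010, or keeps the guard from shutting.
- bolt_handle (a point): Centre of the top of the bolt's upright round black handle, 22 mm diameter, 38 mm tall, top 155 mm above the table; in the stand's frame at x = -50 mm + travel, y = -114 mm. Its side towards the robot is free to push on.
- nut_m20: Steel hexagon nut, 28 mm, 16 mm high, lying on the stand under the guard; origin at the centre of its underside. To be left alone.
- bush_brass: Brass bush, 32 mm diameter, 34 mm high, standing on the stand under the guard; origin at the centre of its underside. To be left alone.
- spring_a: Dark coil spring, 30 mm diameter, 55 mm high, standing on the table right of the stand; origin at the centre of its underside. To be left alone.
- fit_nipple_a: Steel pipe nipple, 36 mm diameter, 50 mm high, standing on the table beside the spring; origin at the centre of its underside. To be left alone.
- screwdriver_b: Screwdriver with blue handle, 165 mm long, 21 mm high, lying on the table left of the stand; origin at the middle of its underside. To be left alone.
- tape_roll: Roll of black tape, 90 mm diameter, 19 mm high, lying on the table at the front left; origin at the centre of its underside. To be left alone.

How it is judged:
On the way:
1. the guard is fully shut while the bolt is still drawn back (value of joint guard below 0.025 rad and value of joint bolt below 0.02 m), for 0.1 s.
At the end, for the whole second after the job is handed in: Guard shut to within 0.025 rad (5 mm at its edge) and bolt within 4.5 mm of its 45 mm travel, through the eye into the switch, both at rest; parts under the guard within 12 mm and things round the stand within 20 mm of where they were (value of joint guard below 0.025 rad and value of joint bolt above 0.0405 m and velocity of joint guard between -0.05 and 0.05 rad/s and velocity of joint bolt between -0.01 and 0.01 m/s and distance of each of nut_m20, bush_brass from where it was at the start of the episode below 0.012 m and distance of each of spring_a, fit_nipple_a, screwdriver_b, tape_roll from where it was at the start of the episode below 0.02 m); the robot touches nothing.
It fails at once if the guard slams (closes faster than 2 rad/s) (velocity of joint guard below -2 rad/s).
It fails at once if the guard is pushed with more than 30 N (contact force between the arm and guard above 30 N).
It fails at once if the bolt is gripped or pushed with more than 30 N (contact force between the arm and bolt above 30 N).
It fails at once if a part under the guard is moved by more than 12 mm (distance of any of nut_m20, bush_brass from where it was at the start of the episode above 0.012 m).
It fails at once if a thing standing round the stand is moved by more than 20 mm or lifted (distance of any of spring_a, fit_nipple_a, screwdriver_b, tape_roll from where it was at the start of the episode above 0.02 m).
It also fails if it takes over 54 s, if anything falls off the work surface, if the arm or the gripper's body presses on something with over 40 N, if the wrist force passes 120 N, or if a joint passes its speed limit or range.

## Working session

There is one attempt and no reset: what is moved stays moved. The work goes in short steps, Python scripts to look and compute and a shell command to move; the robot and the scene stay as the last step left them, time stands still between calls to the robot, and variables do not carry over. Pictures are saved under pics/ and viewed, at most 10 in all, crops included, and the job is handed in when it is done.

```bash
mkdir -p pics
cat > h.py <<'E'
import numpy as np,cv2
from station import arm
def snap(n,f):
    s=arm.snapshot(n);cv2.imwrite('pics/'+f+'.png',s['frame']);np.savez('pics/'+f+'.npz',**s);return s
def pt(s,u,v,r=1):
    d=s['depth'][v-r:v+r+1,u-r:u+r+1];d=np.median(d[d>0]) if (d>0).any() else np.nan
    K=s['intrinsics'];p=np.array([(u-K[0,2])/K[0,0]*d,-(v-K[1,2])/K[1,1]*d,-d,1]);return (s['T']@p)[:3].round(4)
E
python3 -c "
from h import *
snap('scene','s0');snap('top','t0');print(arm.get_state(),arm.pinch_z)"
```

```text
{'t': 0.1, 'joints': array([-1.38862623e+00,  1.24449936e-01,  1.65154717e+00, -8.79114444e-06,
        1.36748956e+00, -8.25891325e-02]), 'qvel': array([-0.00163937, -0.00195981, -0.00270396, -0.00077419, -0.00176506,
        0.00067189]), 'joint_efforts': array([ 8.59152769e-04, -4.18880582e+01, -3.61096394e+01,  7.76350172e-02,
        4.61757474e-02, -7.36054358e-05]), 'tool_pos': array([ 0.1699479 , -0.62671637,  0.17879777]), 'tcp_rot': array([-9.45619861e-04,  9.91250045e-01,  1.31994135e-01, -5.14313573e-05]), 'contact_force': array([ 0.24220106, -0.07573051,  0.36822892]), 'ft_torque': array([-0.03120753, -0.04164362, -0.04808468]), 'grasp_force': 0.0, 'finger_gap': 0.09500362871845537} -0.0188
```

View pics/s0.png

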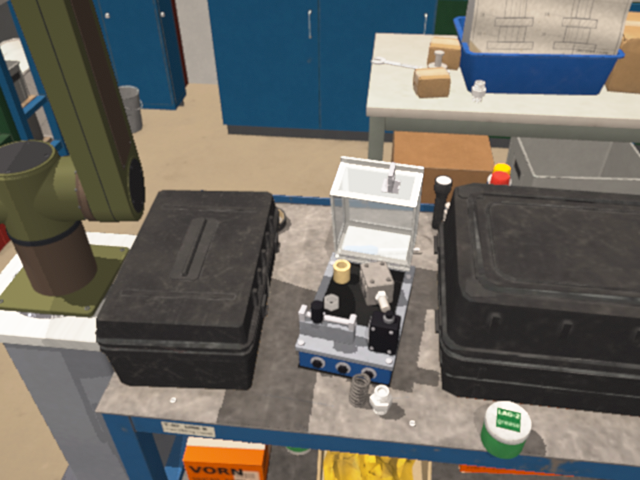

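View pics/t0.png

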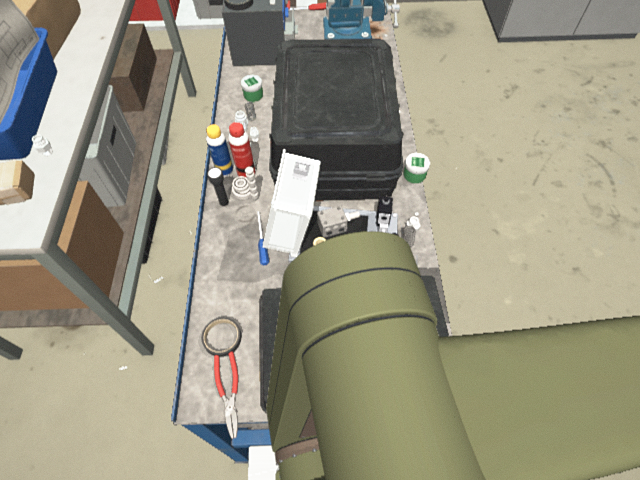

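The scene view shows the stand between two black cases: hood up at (380,200), black bolt handle at (317,310), switch at (384,328), spring (360,388) and nipple (380,400). In the top view the arm hides part of the stand. Next I'll look at an enlarged crop.

```bash
python3 -c "
from h import *
s=dict(np.load('pics/s0.npz'))
c=s['frame'][150:390,280:460];cv2.imwrite('pics/c0.png',cv2.resize(c,None,fx=2.5*1.3,fy=2.5,interpolation=2) if 0 else cv2.resize(c,None,fx=2.5,fy=2.5,interpolation=2))
for n,u,v in [('caseL top near',255,200),('caseL right top mid',265,260),('caseL front',240,330),('caseR',460,200),('caseR2',450,330),('caseR3',465,280),('table',280,330)]: print(n,pt(s,u,v))
t=dict(np.load('pics/t0.npz'))
for n,u,v in [('hood TL',285,155),('hood TR',316,163),('hood BL',268,243),('mid',290,205),('BR',297,250),('driver',263,245),('tape?',205,335),('blackjar',218,190)]: print(n,pt(t,u,v))
"
```

```text
caseL top near [0.3994 0.0937 0.1641]
caseL right top mid [ 0.4489 -0.0635  0.1469]
caseL front [ 0.4457 -0.2422  0.1592]
caseR [0.7882 0.0517 0.2218]
caseR2 [ 0.7665 -0.1948  0.1458]
caseR3 [ 0.7802 -0.1632  0.2238]
table [ 4.735e-01 -9.440e-02 -1.000e-04]
hood TL [0.7085 0.0697 0.2611]
hood TR [0.6955 0.0011 0.2461]
hood BL [0.5713 0.1197 0.1117]
mid [0.5756 0.0585 0.2536]
BR [0.5604 0.0524 0.0936]
driver [0.5734 0.1329 0.1   ]
tape? [0.3874 0.2722 0.0098]
blackjar [0.768  0.2633 0.069 ]
```

View pics/c0.png

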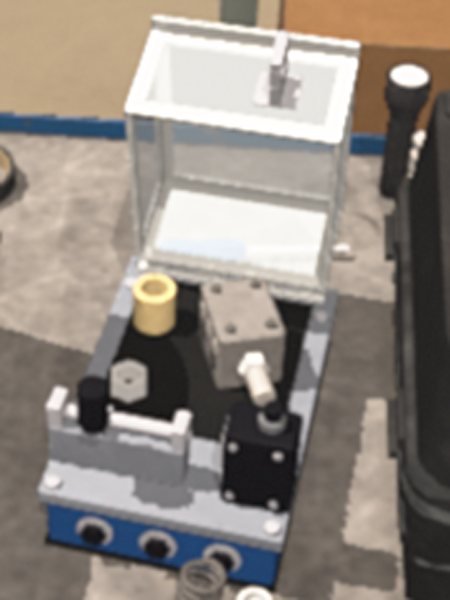

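```bash
cat >> h.py <<'E'
def ray(s,u,v,z):
    K=s['intrinsics'];T=s['T'];d=T[:3,:3]@np.array([(u-K[0,2])/K[0,0],-(v-K[1,2])/K[1,1],-1]);o=T[:3,3];return (o+d*(z-o[2])/d[2]).round(4)
E
python3 -c "
from h import *
s=dict(np.load('pics/s0.npz'))
a=ray(s,296,346,.06);b=ray(s,394,368,.06);c=ray(s,412,266,.06);print(a,b,c,np.linalg.norm(a-b))
yaw=np.arctan2(b[1]-a[1],b[0]-a[0]);R=np.array([[np.cos(yaw),-np.sin(yaw)],[np.sin(yaw),np.cos(yaw)]])
h=ray(s,316.8,304.5,.155)
print('yaw',yaw,'handle',h,'depth',pt(s,317,305,0),pt(s,317,312))
o1=(a+b)[:2]/2-R@[0,-.13];print('origin',o1, 'handle in stand',R.T@(h[:2]-o1))
for n,u,v in [('lipL',343,160),('lipM',380,164),('lipR',421,169),('lipL2',342,159),('lipM2',380,163),('barL',333,195),('roofM',380,240),('roofM2',370,225),('spring',360,378),('nip',381,388),('switch',385,318),('bush',342,265)]: print(n,pt(s,u,v), R.T@(pt(s,u,v)[:2]-o1))
t=dict(np.load('pics/t0.npz'))
d=t['depth'];ok=[]
for v in range(150,255,3):
  for u in range(262,322,3):
    p=pt(t,u,v,0)
    if p[2]>.1 and p[2]<.4: q=R.T@(p[:2]-o1); ok.append((*q,p[2],u,v))
ok=np.array(ok); print(ok[np.argsort(-ok[:,2])][:12].round(3)); print(ok[(ok[:,1]>.1)].round(3)[::4])
"
```

```text
[ 0.5194 -0.1806  0.06  ] [ 0.6864 -0.2093  0.06  ] [0.7175 0.0478 0.06  ] 0.16944819267256883
yaw -0.17019374958094063 handle [ 0.5552 -0.1714  0.155 ] depth [ 0.5558 -0.1733  0.1559] [ 0.5565 -0.18    0.1468]
origin [ 0.62491853 -0.06682824] handle in stand [-0.05099957 -0.11486936]
lipL [0.573 0.091 0.268] [-0.0779003   0.14675432]
lipM [0.641  0.0811 0.2698] [-0.00920597  0.14851474]
lipR [0.714  0.0689 0.2715] [0.06480568 0.14885526]
lipL2 [0.571  0.0922 0.2693] [-0.08007465  0.14759824]
lipM2 [0.6409 0.0809 0.272 ] [-0.00927065  0.1483007 ]
barL [0.5623 0.0146 0.2417] [-0.07550559  0.06964586]
roofM [0.6511 0.0873 0.0888] [-0.00030201  0.15633584]
roofM2 [0.6288 0.1213 0.0992] [-0.02803851  0.18606758]
spring [ 0.632  -0.2198  0.0396] [ 0.03288849 -0.1495622 ]
nip [ 0.667  -0.2419  0.0474] [ 0.07112596 -0.16541484]
switch [ 0.6659 -0.1692  0.1341] [ 0.05772841 -0.09395152]
bush [0.5813 0.0077 0.085 ] [-0.05561142  0.06606364]
[[2.00e-02 1.04e-01 2.97e-01 3.01e+02 1.59e+02]
 [1.40e-02 9.70e-02 2.96e-01 3.04e+02 1.62e+02]
 [2.10e-02 1.11e-01 2.95e-01 2.98e+02 1.59e+02]
 [1.60e-02
[... 4334 characters left out ...]
 2.34e+02]
 [-8.20e-02  1.36e-01  1.56e-01  2.83e+02  2.34e+02]
 [-8.30e-02  1.08e-01  1.63e-01  2.95e+02  2.34e+02]
 [-8.30e-02  1.65e-01  1.38e-01  2.71e+02  2.37e+02]
 [-8.50e-02  1.36e-01  1.48e-01  2.83e+02  2.37e+02]
 [-8.20e-02  1.08e-01  1.49e-01  2.95e+02  2.37e+02]
 [-8.30e-02  1.66e-01  1.25e-01  2.71e+02  2.40e+02]
 [-8.30e-02  1.37e-01  1.32e-01  2.83e+02  2.40e+02]
 [-8.20e-02  1.09e-01  1.35e-01  2.95e+02  2.40e+02]
 [-8.40e-02  1.68e-01  1.13e-01  2.71e+02  2.43e+02]
 [-8.20e-02  1.39e-01  1.15e-01  2.83e+02  2.43e+02]
 [-8.20e-02  1.10e-01  1.23e-01  2.95e+02  2.43e+02]
 [-8.50e-02  1.47e-01  1.04e-01  2.80e+02  2.46e+02]
 [-8.30e-02  1.18e-01  1.09e-01  2.92e+02  2.46e+02]]
```

```bash
R='x'
python3 -m creep '[{"tz":0.04,"turn":-5,"claw":0},{"tz":0.08,"turn":-10,"claw":0},{"tz":0.12,"turn":-15,"claw":0},{"tz":0.16,"turn":-20,"claw":0},{"tz":0.20,"turn":-25,"claw":0}]'
python3 -m creep '[{"tx":0.02,"ty":0.032,"claw":0},{"tx":0.04,"ty":0.064,"claw":0},{"tx":0.06,"ty":0.096,"claw":0},{"tx":0.08,"ty":0.128,"claw":0},{"tx":0.10,"ty":0.16,"claw":0}]'
python3 -m creep '[{"tx":0.02,"ty":0.032,"claw":0},{"tx":0.04,"ty":0.064,"claw":0},{"tx":0.06,"ty":0.096,"claw":0},{"tx":0.08,"ty":0.128,"claw":0},{"tx":0.10,"ty":0.16,"claw":0}]'
```

```text
schema error: expected keys tx, ty, tz, turn, claw
schema error: expected keys tx, ty, tz, turn, claw
schema error: expected keys tx, ty, tz, turn, claw
```

```bash
python3 -m creep '[{"tx":0,"ty":0,"tz":0.04,"turn":-5,"claw":0},{"tx":0,"ty":0,"tz":0.08,"turn":-10,"claw":0},{"tx":0,"ty":0,"tz":0.12,"turn":-15,"claw":0},{"tx":0,"ty":0,"tz":0.16,"turn":-20,"claw":0},{"tx":0,"ty":0,"tz":0.20,"turn":-25,"claw":0}]'
python3 -m creep '[{"tx":0.02,"ty":0.032,"tz":0,"turn":0,"claw":0},{"tx":0.04,"ty":0.064,"tz":0,"turn":0,"claw":0},{"tx":0.06,"ty":0.096,"tz":0,"turn":0,"claw":0},{"tx":0.08,"ty":0.128,"tz":0,"turn":0,"claw":0},{"tx":0.10,"ty":0.16,"tz":0,"turn":0,"claw":0}]'
```

```text
t: 0.52
tool_pos: [0.17, -0.6268, 0.3812]
tcp_rot: [-0.0, 0.996, -0.088, -0.0]
contact_force: [-0.5, -1.0, -0.5]
finger_gap: 0.0668
grasp_force: 0.0
t: 0.93
tool_pos: [0.2706, -0.4657, 0.3793]
tcp_rot: [-0.0, 0.996, -0.086, -0.0]
contact_force: [1.4, 0.7, 0.1]
finger_gap: 0.0334
grasp_force: 0.0
```

```bash
python3 -m creep '[{"tx":0.02,"ty":0.032,"tz":0.01,"turn":0,"claw":0},{"tx":0.04,"ty":0.064,"tz":0.01,"turn":0,"claw":0},{"tx":0.06,"ty":0.096,"tz":0.01,"turn":0,"claw":0},{"tx":0.08,"ty":0.128,"tz":0.01,"turn":0,"claw":0},{"tx":0.10,"ty":0.16,"tz":0.02,"turn":0,"claw":0}]'
python3 -m creep '[{"tx":0.02,"ty":0.032,"tz":0,"turn":0,"claw":0},{"tx":0.04,"ty":0.064,"tz":0,"turn":0,"claw":0},{"tx":0.06,"ty":0.096,"tz":0,"turn":0,"claw":0},{"tx":0.08,"ty":0.128,"tz":0,"turn":0,"claw":0},{"tx":0.10,"ty":0.16,"tz":0,"turn":0,"claw":0}]'
python3 -m creep '[{"tx":0.02,"ty":0.032,"tz":0,"turn":0,"claw":0},{"tx":0.04,"ty":0.064,"tz":0,"turn":0,"claw":0},{"tx":0.06,"ty":0.096,"tz":0,"turn":0,"claw":0},{"tx":0.08,"ty":0.128,"tz":0,"turn":0,"claw":0},{"tx":0.10,"ty":0.16,"tz":0,"turn":0,"claw":0}]'
python3 -m creep '[{"tx":0.02,"ty":0.03,"tz":0,"turn":0,"claw":0},{"tx":0.04,"ty":0.06,"tz":0,"turn":0,"claw":0},{"tx":0.06,"ty":0.09,"tz":0,"turn":0,"claw":0},{"tx":0.08,"ty":0.116,"tz":0,"turn":0,"claw":0}]'
```

```text
t: 1.35
tool_pos: [0.3701, -0.3051, 0.3975]
tcp_rot: [-0.001, 0.996, -0.086, -0.001]
contact_force: [0.8, -1.0, 0.4]
finger_gap: 0.002
grasp_force: 0.0
t: 1.77
tool_pos: [0.4705, -0.1455, 0.3996]
tcp_rot: [-0.0, 0.996, -0.086, -0.0]
contact_force: [0.1, -0.4, -0.1]
finger_gap: 0.0
grasp_force: 0.0
t: 2.18
tool_pos: [0.5706, 0.0146, 0.3994]
tcp_rot: [0.0, 0.996, -0.085, -0.0]
contact_force: [-0.3, -1.1, 0.9]
finger_gap: 0.0005
grasp_force: 0.0
t: 2.52
tool_pos: [0.6505, 0.1309, 0.3991]
tcp_rot: [-0.0, 0.996, -0.085, -0.001]
contact_force: [-0.7, 0.0, 0.2]
finger_gap: 0.0002
grasp_force: 0.0
```

```bash
python3 -m creep '[{"tx":0,"ty":0,"tz":-0.035,"turn":0,"claw":0},{"tx":0,"ty":0,"tz":-0.07,"turn":0,"claw":0},{"tx":0,"ty":0,"tz":-0.105,"turn":0,"claw":0},{"tx":0,"ty":0,"tz":-0.14,"turn":0,"claw":0},{"tx":0,"ty":0,"tz":-0.14,"turn":0,"claw":0}]'
python3 -c "
from h import *
snap('scene','s1')
s=arm.get_state();print(s['tool_pos'],s['contact_force'])
a=-.1702;ex=np.array([np.cos(a),np.sin(a)]);ey=np.array([-ex[1],ex[0]])
o=np.array([.621,-.067]);p=s['tool_pos']
print('stand xy',(p[:2]-o)@ex,(p[:2]-o)@ey)
for th in [1.45,1.4,1.35,1.25,1.15,1.05,.95,.85,.75,.65,.55,.45,.35,.25,.15,.05,0]:
  y=.115+.012-.18*np.cos(th)+.08*np.sin(th);z=.07+.18*np.sin(th)+.08*np.cos(th)
  w=o+ex*-.003+ey*y; print(th,'rel',(w-p[:2]).round(3),round(z-p[2],3))
"
```

```text
t: 2.93
tool_pos: [0.6453, 0.1283, 0.2489]
tcp_rot: [0.002, 0.996, -0.086, -0.008]
contact_force: [-0.9, -0.1, -2.2]
finger_gap: 0.0004
grasp_force: 0.0
[0.64706772 0.12838555 0.25366184] [-0.9815691  -0.13505125  0.47626548]
stand xy -0.007403231239512538 0.19697774556848036
1.45 rel [ 0.002 -0.013] 0.005
1.4 rel [ 0.001 -0.022] 0.007
1.35 rel [-0.001 -0.032] 0.009
1.25 rel [-0.004 -0.051] 0.012
1.15 rel [-0.008 -0.07 ] 0.013
1.05 rel [-0.011 -0.09 ] 0.012
0.95 rel [-0.014 -0.109] 0.009
0.85 rel [-0.017 -0.128] 0.004
0.75 rel [-0.021 -0.146] -0.002
0.65 rel [-0.024 -0.163] -0.011
0.55 rel [-0.026 -0.18 ] -0.021
0.45 rel [-0.029 -0.195] -0.033
0.35 rel [-0.032 -0.209] -0.047
0.25 rel [-0.034 -0.222] -0.062
0.15 rel [-0.036 -0.233] -0.078
0.05 rel [-0.037 -0.243] -0.095
0 rel [-0.038 -0.247] -0.104
```

View pics/s1.png

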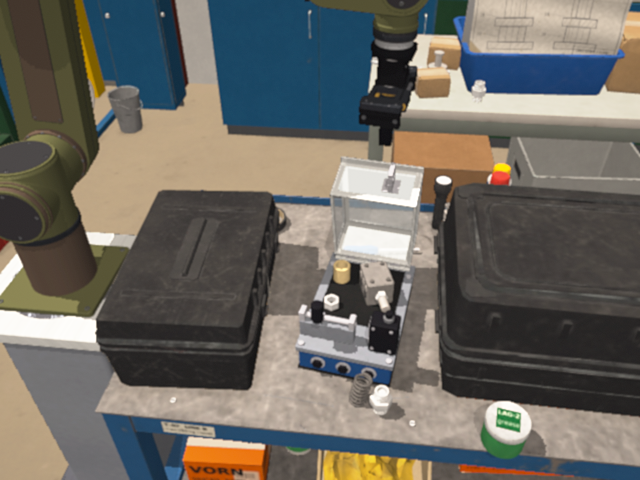

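The fingers (387,135) hang just behind the hood's top edge (380,162), clear of it. Now I'll push along the arc.

```bash
python3 -m creep '[{"tx":0,"ty":-0.012,"tz":0.003,"turn":0,"claw":0},{"tx":0,"ty":-0.022,"tz":0.007,"turn":0,"claw":0},{"tx":-0.001,"ty":-0.032,"tz":0.009,"turn":0,"claw":0},{"tx":-0.002,"ty":-0.041,"tz":0.011,"turn":0,"claw":0},{"tx":-0.004,"ty":-0.050,"tz":0.012,"turn":0,"claw":0}]'
python3 -m creep '[{"tx":-0.002,"ty":-0.010,"tz":0.001,"turn":0,"claw":0},{"tx":-0.004,"ty":-0.020,"tz":0.001,"turn":0,"claw":0},{"tx":-0.005,"ty":-0.030,"tz":0.001,"turn":0,"claw":0},{"tx":-0.007,"ty":-0.040,"tz":0,"turn":0,"claw":0}]'
```

```text
t: 3.4
tool_pos: [0.6471, 0.0772, 0.275]
tcp_rot: [-0.0, 0.996, -0.086, 0.002]
contact_force: [-0.6, 0.7, 0.4]
finger_gap: 0.0003
grasp_force: 0.0
t: 3.73
tool_pos: [0.6389, 0.0375, 0.272]
tcp_rot: [0.0, 0.996, -0.086, 0.0]
contact_force: [-0.6, 0.3, -0.1]
finger_gap: 0.0004
grasp_force: 0.0
```

```bash
python3 -c "
from h import *
s=snap('scene','s2');cv2.imwrite('pics/c2.png',cv2.resize(s['frame'][80:290,280:460],None,fx=2.5,fy=2.5))
for u,v in [(343,160),(380,164),(421,169)]:print(pt(s,u,v))
print(arm.get_state()['tool_pos'])"
```

```text
[0.5729 0.0925 0.2671]
[0.641  0.0789 0.2711]
[0.7141 0.0695 0.2711]
[0.63854175 0.03590186 0.27156832]
```

View pics/c2.png

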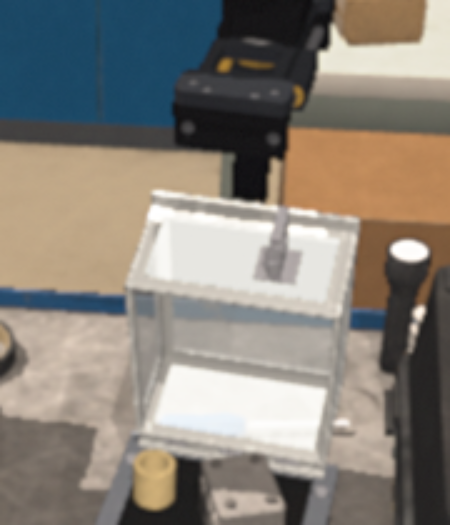

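```bash
python3 -c "
from h import *
s=dict(np.load('pics/s2.npz'))
def proj(P):
  c=np.linalg.inv(s['T'])@np.r_[P,1];K=s['intrinsics'];return K[0,0]*c[0]/-c[2]+K[0,2],K[1,1]*-c[1]/-c[2]+K[1,2]
print(proj([.647,.128,.2537]),proj([.6385,.036,.272]),proj([.641,.079,.271]))
for u,v in [(380,140),(380,150),(380,155),(380,157),(375,130)]:print(u,v,pt(s,u,v))
s=dict(np.load('pics/s1.npz'))
for u,v in [(386,120),(386,130),(386,138)]:print(u,v,pt(s,u,v))
print(arm.get_state())
"
```

```text
(np.float64(383.6076357418409), np.float64(158.539029804384)) (np.float64(377.7127796678766), np.float64(176.32718535561992)) (np.float64(380.00860343844954), np.float64(164.03018909876744))
380 140 [ 0.6388 -0.0468  0.3891]
380 150 [0.6395 0.0286 0.3287]
380 155 [0.64   0.0299 0.3184]
380 157 [0.6403 0.0322 0.3132]
375 130 [ 0.6304 -0.045   0.4045]
386 120 [0.646  0.0441 0.3763]
386 130 [0.6476 0.1175 0.3193]
386 138 [0.6487 0.1196 0.302 ]
{'t': 3.7833, 'joints': array([-2.70542934e-02,  6.14054254e-02,  1.56484025e+00, -1.34228947e-03,
        1.51606086e+00,  1.71696601e+00]), 'qvel': array([ 0.02222977,  0.01081437, -0.00713608,  0.01572156,  0.00171955,
        0.04032761]), 'joint_efforts': array([  1.99271634, -40.65139174, -38.1613934 ,   0.36212571,
        -0.16221161,  -0.05705311]), 'tool_pos': array([0.63854175, 0.03590186, 0.27156832]), 'tcp_rot': array([ 6.90184180e-04,  9.96254435e-01, -8.64668982e-02, -3.16418781e-04]), 'contact_force': array([ 0.80437048, -0.09338258, -0.61462504]), 'ft_torque': array([-0.02847219, -0.03729722, -0.01966401]), 'grasp_force': 0.0, 'finger_gap': 0.0004015170179003591}
```

```bash
python3 -c "
from h import *
for f,cols in(('s1',(384,387,390)),('s2',(376,380,384))):
  s=dict(np.load('pics/%s.npz'%f))
  for u in cols:
    print(f,u,[(v,*pt(s,u,v,0)[1:].tolist()) for v in range(130,176,3)])
"
```

```text
s1 384 [(130, 0.1194, 0.3181), (133, 0.1185, 0.3125), (136, 0.1214, 0.3049), (139, 0.1213, 0.2988), (142, 0.1219, 0.2923), (145, 0.1226, 0.2857), (148, 1.9603, -0.767), (151, 1.9218, -0.7635), (154, 1.8682, -0.7509), (157, 1.8453, -0.7558), (160, 1.8331, -0.7668), (163, 0.0791, 0.2735), (166, 0.081, 0.2661), (169, 0.0785, 0.2613), (172, 0.0749, 0.2572), (175, 0.0642, 0.2576)]
s1 387 [(130, 0.1221, 0.3169), (133, 0.1175, 0.3133), (136, 0.117, 0.3076), (139, 0.1188, 0.3005), (142, 0.1169, 0.2954), (145, 0.1228, 0.2859), (148, 1.9618, -0.7669), (151, 1.9354, -0.7704), (154, 1.9056, -0.7717), (157, 1.8628, -0.7651), (160, 1.8307, -0.7644), (163, 0.0799, 0.2734), (166, 0.0797, 0.2672), (169, 0.0785, 0.2617), (172, 0.0729, 0.2588), (175, 0.0635, 0.2584)]
s1 390 [(130, 0.1196, 0.3185), (133, 0.1167, 0.3141), (136, 0.1179, 0.3074), (139, 0.12, 0.3001), (142, 0.1176, 0.2953), (145, 0.1183, 0.2887), (148, 1.9725, -0.772), (151, 1.9174, -0.7591), (154, 1.9045, -0.7701), (157, 1.8738, -0.7706), (160, 1.8289, -0.7624), (163, 0.0795, 0.274), (166, 0.0792, 0.2679), (169, 0.0283, 0.293), (172, 0.018
[... 465 characters left out ...]
3), (136, -0.0483, 0.3967), (139, -0.0476, 0.3913), (142, -0.0468, 0.3858), (145, 0.0295, 0.3376), (148, 0.0265, 0.3337), (151, 0.0294, 0.3263), (154, 0.0258, 0.3227), (157, 0.0322, 0.3132), (160, nan, nan), (163, 0.0826, 0.271), (166, 0.0822, 0.2649), (169, 0.0803, 0.2598), (172, 0.0711, 0.2591), (175, 0.0622, 0.2584)]
s2 384 [(130, -0.0527, 0.4092), (133, -0.0462, 0.4008), (136, -0.0507, 0.3983), (139, -0.0459, 0.3907), (142, -0.046, 0.3856), (145, 0.0251, 0.3405), (148, 0.0235, 0.3358), (151, 0.0286, 0.3272), (154, 0.0265, 0.3227), (157, 0.0303, 0.3147), (160, 0.0305, 0.3087), (163, 0.0791, 0.2735), (166, 0.0823, 0.2653), (169, 0.0795, 0.2607), (172, 0.0709, 0.2597), (175, 0.0668, 0.256)]
```

Depth shows the closed fingertips end about 33 mm above the reported TCP, so they passed over the lip without touching it. I'll go back, drop lower and push again with this offset.

```bash
python3 -m creep '[{"tx":0.002,"ty":0.02,"tz":0.01,"turn":0,"claw":0},{"tx":0.004,"ty":0.05,"tz":0.01,"turn":0,"claw":0},{"tx":0.007,"ty":0.08,"tz":0.01,"turn":0,"claw":0},{"tx":0.009,"ty":0.095,"tz":0,"turn":0,"claw":0},{"tx":0.009,"ty":0.095,"tz":-0.02,"turn":0,"claw":0}]'
python3 -m creep '[{"tx":0,"ty":0,"tz":-0.015,"turn":0,"claw":0},{"tx":0,"ty":0,"tz":-0.03,"turn":0,"claw":0},{"tx":0,"ty":0,"tz":-0.03,"turn":0,"claw":0}]'
python3 -c "
from h import *
s=snap('scene','s3');print(arm.get_state()['tool_pos'])
for u in (384,387,390):print(u,[(v,*pt(s,u,v,0)[1:].tolist()) for v in range(140,170,3)])"
```

```text
t: 4.2
tool_pos: [0.6495, 0.1367, 0.2542]
tcp_rot: [-0.001, 0.996, -0.084, 0.003]
contact_force: [-0.3, -0.8, -0.7]
finger_gap: 0.0004
grasp_force: 0.0
t: 4.45
tool_pos: [0.6455, 0.1327, 0.216]
tcp_rot: [0.001, 0.996, -0.086, -0.004]
contact_force: [0.2, -0.0, -1.7]
finger_gap: 0.0007
grasp_force: 0.0
[0.6464011  0.13273481 0.21826662]
384 [(140, 0.0507, 0.3357), (143, 0.0507, 0.3299), (146, 0.1212, 0.2844), (149, 0.1245, 0.2762), (152, 0.1224, 0.271), (155, 0.1233, 0.2641), (158, 0.127, 0.2555), (161, 1.8168, -0.7632), (164, 0.0785, 0.2718), (167, 0.0809, 0.264)]
387 [(140, 0.0475, 0.3377), (143, 0.0457, 0.333), (146, 0.1218, 0.2844), (149, 0.1229, 0.2774), (152, 0.1205, 0.2725), (155, 0.1222, 0.2651), (158, 0.1247, 0.2572), (161, 1.816, -0.7617), (164, 0.0803, 0.2711), (167, 0.078, 0.2662)]
390 [(140, 0.049, 0.3372), (143, 0.0465, 0.3328), (146, 0.1218, 0.2846), (149, 0.1245, 0.2769), (152, 0.1212, 0.2724), (155, 0.1238, 0.2645), (158, 0.136, 0.2509), (161, 1.8199, -0.7631), (164, 0.0774, 0.2732), (167, 0.0337, 0.2937)]
```

```bash
python3 -m creep '[{"tx":0,"ty":-0.014,"tz":0.003,"turn":0,"claw":0},{"tx":0,"ty":-0.025,"tz":0.006,"turn":0,"claw":0},{"tx":-0.001,"ty":-0.035,"tz":0.008,"turn":0,"claw":0},{"tx":-0.002,"ty":-0.043,"tz":0.009,"turn":0,"claw":0},{"tx":-0.003,"ty":-0.050,"tz":0.010,"turn":0,"claw":0}]'
python3 -m creep '[{"tx":-0.001,"ty":-0.008,"tz":0.001,"turn":0,"claw":0},{"tx":-0.003,"ty":-0.016,"tz":0.001,"turn":0,"claw":0},{"tx":-0.004,"ty":-0.024,"tz":0.001,"turn":0,"claw":0}]'
python3 -c "
from h import *
s=snap('scene','s4');print(arm.get_state()['tool_pos'],arm.get_state()['contact_force'])
for u in (350,410):print(u,[(v,*pt(s,u,v,0)[1:].tolist()) for v in range(155,185,3)])"
```

```text
t: 4.92
tool_pos: [0.6462, 0.0836, 0.2341]
tcp_rot: [-0.002, 0.996, -0.086, 0.002]
contact_force: [1.9, 6.5, 1.7]
finger_gap: 0.0005
grasp_force: 3.1
t: 5.17
tool_pos: [0.6427, 0.0604, 0.2362]
tcp_rot: [-0.002, 0.996, -0.086, 0.003]
contact_force: [1.5, 4.4, 6.0]
finger_gap: 0.0007
grasp_force: 3.5
[0.64243838 0.05885793 0.2362687 ] [1.21140715 3.11076838 4.61107038]
350 [(155, 1.8536, -0.7594), (158, 1.8333, -0.7658), (161, 1.7901, -0.7583), (164, 1.7621, -0.7595), (167, 0.0585, 0.274), (170, 0.0611, 0.2661), (173, 0.0546, 0.2639), (176, 0.0491, 0.2611), (179, 0.0434, 0.2584), (182, 0.038, 0.2556)]
410 [(155, 0.8323, -0.1457), (158, 0.8048, -0.1407), (161, 0.7922, -0.1443), (164, 0.7806, -0.1485), (167, 0.7645, -0.1498), (170, 0.7575, -0.1565), (173, 0.0431, 0.278), (176, 0.0438, 0.2714), (179, 0.0466, 0.2635), (182, 0.0386, 0.2624)]
```

```bash
python3 -m creep '[{"tx":-0.001,"ty":-0.010,"tz":-0.001,"turn":0,"claw":0},{"tx":-0.003,"ty":-0.020,"tz":-0.002,"turn":0,"claw":0},{"tx":-0.005,"ty":-0.030,"tz":-0.004,"turn":0,"claw":0},{"tx":-0.006,"ty":-0.039,"tz":-0.006,"turn":0,"claw":0},{"tx":-0.008,"ty":-0.049,"tz":-0.008,"turn":0,"claw":0}]'
python3 -m creep '[{"tx":-0.001,"ty":-0.009,"tz":-0.003,"turn":0,"claw":0},{"tx":-0.003,"ty":-0.018,"tz":-0.006,"turn":0,"claw":0},{"tx":-0.005,"ty":-0.027,"tz":-0.009,"turn":0,"claw":0},{"tx":-0.006,"ty":-0.035,"tz":-0.013,"turn":0,"claw":0},{"tx":-0.008,"ty":-0.044,"tz":-0.018,"turn":0,"claw":0}]'
```

```text
t: 5.63
tool_pos: [0.6352, 0.0104, 0.2293]
tcp_rot: [-0.001, 0.996, -0.086, 0.004]
contact_force: [2.7, 3.0, 6.8]
finger_gap: 0.0006
grasp_force: 3.1
t: 6.05
tool_pos: [0.6274, -0.0347, 0.2111]
tcp_rot: [0.0, 0.996, -0.086, 0.004]
contact_force: [2.5, -0.2, 6.7]
finger_gap: 0.0006
grasp_force: 2.7
```

```bash
python3 -m creep '[{"tx":-0.001,"ty":-0.008,"tz":-0.005,"turn":0,"claw":0},{"tx":-0.002,"ty":-0.016,"tz":-0.011,"turn":0,"claw":0},{"tx":-0.004,"ty":-0.024,"tz":-0.017,"turn":0,"claw":0},{"tx":-0.005,"ty":-0.032,"tz":-0.024,"turn":0,"claw":0},{"tx":-0.007,"ty":-0.039,"tz":-0.031,"turn":0,"claw":0}]'
python3 -m creep '[{"tx":-0.001,"ty":-0.007,"tz":-0.007,"turn":0,"claw":0},{"tx":-0.002,"ty":-0.014,"tz":-0.014,"turn":0,"claw":0},{"tx":-0.003,"ty":-0.020,"tz":-0.022,"turn":0,"claw":0},{"tx":-0.004,"ty":-0.026,"tz":-0.030,"turn":0,"claw":0},{"tx":-0.005,"ty":-0.031,"tz":-0.038,"turn":0,"claw":0}]'
```

```text
t: 6.47
tool_pos: [0.6199, -0.0745, 0.1791]
tcp_rot: [0.001, 0.996, -0.086, 0.003]
contact_force: [2.7, -1.0, 5.9]
finger_gap: 0.0005
grasp_force: 2.0
t: 6.88
tool_pos: [0.6136, -0.1048, 0.1384]
tcp_rot: [0.001, 0.996, -0.086, 0.001]
contact_force: [0.9, -2.7, 3.3]
finger_gap: 0.0007
grasp_force: 1.7
```

```bash
python3 -m creep '[{"tx":0,"ty":-0.003,"tz":-0.005,"turn":0,"claw":0},{"tx":0,"ty":-0.005,"tz":-0.010,"turn":0,"claw":0},{"tx":0,"ty":-0.006,"tz":-0.015,"turn":0,"claw":0},{"tx":0,"ty":-0.006,"tz":-0.018,"turn":0,"claw":0},{"tx":0,"ty":-0.006,"tz":-0.018,"turn":0,"claw":0}]'
python3 -m creep '[{"tx":0,"ty":0,"tz":-0.001,"turn":0,"claw":0},{"tx":0,"ty":0,"tz":-0.002,"turn":0,"claw":0}]'
```

```text
t: 7.3
tool_pos: [0.6123, -0.1086, 0.1183]
tcp_rot: [-0.001, 0.996, -0.086, -0.001]
contact_force: [0.2, 0.1, -0.3]
finger_gap: 0.0005
grasp_force: 0.0
t: 7.47
tool_pos: [0.6126, -0.1086, 0.1176]
tcp_rot: [-0.0, 0.996, -0.085, -0.001]
contact_force: [-1.1, -1.4, 2.4]
finger_gap: 0.0002
grasp_force: 1.1
```

```bash
python3 -m creep '[{"tx":0,"ty":0,"tz":-0.001,"turn":0,"claw":0},{"tx":0,"ty":0,"tz":-0.002,"turn":0,"claw":0}]'
python3 -c "
from h import *
s=snap('scene','s5');cv2.imwrite('pics/c5.png',cv2.resize(s['frame'][170:410,280:460],None,fx=2.5,fy=2.5))
print(arm.get_state()['contact_force'])
a=-.1702;ex=np.array([np.cos(a),np.sin(a)]);ey=np.array([-ex[1],ex[0]]);o=np.array([.621,-.067])
for x in (-.05,.05):
  P=np.r_[o+ex*x+ey*-.05,.15,1];c=np.linalg.inv(s['T'])@P;K=s['intrinsics'];u=int(K[0,0]*c[0]/-c[2]+K[0,2]);v=int(K[1,1]*c[1]/c[2]+K[1,2]);print(u,v,[(k,*pt(s,u,v+k).tolist()) for k in range(-8,20,3)])
"
```

```text
t: 7.63
tool_pos: [0.613, -0.1092, 0.1161]
tcp_rot: [0.0, 0.996, -0.085, -0.0]
contact_force: [-2.1, -1.1, 2.4]
finger_gap: 0.0007
grasp_force: 1.3
[-1.86561013  0.65472374  2.2205456 ]
326 280 [(-8, 0.5718, -0.1848, 0.2392), (-5, 0.572, -0.1864, 0.2346), (-2, 0.5626, -0.1025, 0.1505), (1, 0.5634, -0.1097, 0.1502), (4, 0.5642, -0.1171, 0.1502), (7, 0.565, -0.1246, 0.1505), (10, 0.5658, -0.1319, 0.1506), (13, 0.5646, -0.1217, 0.1336), (16, 0.5646, -0.1216, 0.1264), (19, 0.5645, -0.1204, 0.118)]
383 291 [(-8, 0.6596, -0.1032, 0.1492), (-5, 0.6598, -0.1113, 0.1499), (-2, 0.6601, -0.1192, 0.1506), (1, 0.6603, -0.1259, 0.1501), (4, 0.6605, -0.1334, 0.1504), (7, 0.6607, -0.1403, 0.1503), (10, 0.661, -0.1466, 0.1497), (13, 0.6617, -0.136, 0.1322), (16, 0.6621, -0.1374, 0.1266), (19, 0.6625, -0.1371, 0.1192)]
```

View pics/c5.png

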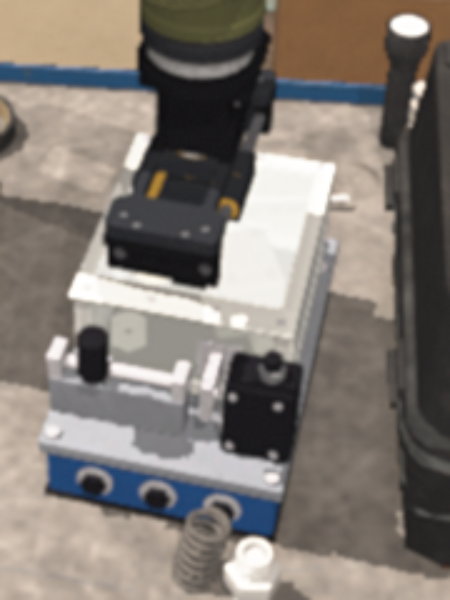

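The hood is shut: roof level at z about 0.150 in depth, tab beside the pedestal (210,390 in the crop). The handle is at crop (92,355). I'll press a little more to make sure it's seated.

```bash
python3 -m creep '[{"tx":0,"ty":0,"tz":-0.001,"turn":0,"claw":0},{"tx":0,"ty":0,"tz":-0.002,"turn":0,"claw":0},{"tx":0,"ty":0,"tz":-0.002,"turn":0,"claw":0}]'
python3 -m creep '[{"tx":0,"ty":0,"tz":-0.001,"turn":0,"claw":0},{"tx":0,"ty":0,"tz":-0.002,"turn":0,"claw":0},{"tx":0,"ty":0,"tz":-0.002,"turn":0,"claw":0}]'
```

```text
t: 7.93
tool_pos: [0.6132, -0.1094, 0.1155]
tcp_rot: [0.0, 0.996, -0.086, 0.0]
contact_force: [-4.2, 0.9, 7.5]
finger_gap: -0.0001
grasp_force: 3.8
t: 8.18
tool_pos: [0.6133, -0.1094, 0.1154]
tcp_rot: [0.0, 0.996, -0.086, 0.0]
contact_force: [-7.8, -0.7, 13.8]
finger_gap: 0.0005
grasp_force: 7.3
```

```bash
python3 -m creep '[{"tx":0,"ty":0,"tz":0.02,"turn":0,"claw":0},{"tx":0,"ty":0,"tz":0.055,"turn":0,"claw":0},{"tx":0,"ty":0,"tz":0.09,"turn":0,"claw":0},{"tx":-0.035,"ty":-0.02,"tz":0.09,"turn":0,"claw":0},{"tx":-0.07,"ty":-0.04,"tz":0.09,"turn":0,"claw":0}]'
python3 -m creep '[{"tx":-0.034,"ty":-0.02,"tz":0,"turn":0,"claw":0},{"tx":-0.034,"ty":-0.02,"tz":0,"turn":0,"claw":0},{"tx":-0.034,"ty":-0.02,"tz":-0.02,"turn":0,"claw":0},{"tx":-0.034,"ty":-0.02,"tz":-0.04,"turn":0,"claw":0},{"tx":-0.034,"ty":-0.02,"tz":-0.04,"turn":0,"claw":0}]'
python3 -c "
from h import *
s=snap('scene','s6');cv2.imwrite('pics/c6.png',cv2.resize(s['frame'][170:410,230:450],None,fx=2.5,fy=2.5))
print(arm.get_state()['tool_pos'])"
```

```text
t: 8.6
tool_pos: [0.5452, -0.1494, 0.2053]
tcp_rot: [0.001, 0.996, -0.084, 0.003]
contact_force: [0.6, -1.0, -0.4]
finger_gap: 0.0004
grasp_force: 0.0
t: 9.02
tool_pos: [0.5068, -0.168, 0.1574]
tcp_rot: [-0.002, 0.996, -0.086, -0.003]
contact_force: [0.0, 0.8, -1.5]
finger_gap: 0.0003
grasp_force: 0.0
[ 0.50768114 -0.16831658  0.15930015]
```

View pics/c6.png

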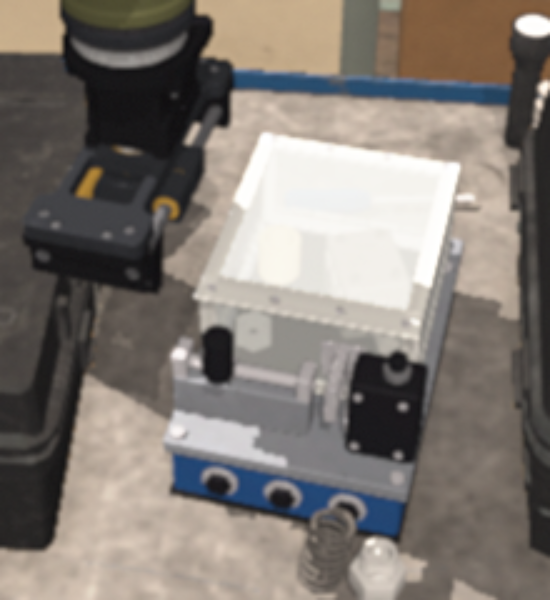

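The hood stays shut, and the handle at crop (218,350) is clear of the hand. Before going lower I'll check the gripper body's clearance from the left case.

```bash
python3 -c "
from h import *
s=dict(np.load('pics/s6.npz'));s0=dict(np.load('pics/s0.npz'))
A=np.array([pt(s0,u,v,0) for v in range(190,385,2) for u in range(120,290,2)])
for lo in (.12,.14,.15,.16):
  m=A[(A[:,2]>lo)&(A[:,1]<-.05)&(A[:,1]>-.3)];print(lo,m[:,0].max(),m[:,2].max())
B=np.array([(*pt(s,u,v,0),u,v) for v in range(225,290,1) for u in range(238,296,1)])
B=B[(B[:,2]>.2)];i=np.argsort(B[:,2])[:5];print(B[i].round(3));print(B[:,:3].min(0),B[:,:3].max(0))
"
```

```text
0.12 0.4641 0.1785
0.14 0.4545 0.1785
0.15 0.4545 0.1785
0.16 0.4545 0.1785
[[ 5.21e-01 -1.68e-01  2.00e-01  2.95e+02  2.81e+02]
 [ 5.20e-01 -1.69e-01  2.01e-01  2.94e+02  2.81e+02]
 [ 5.20e-01 -1.64e-01  2.01e-01  2.95e+02  2.79e+02]
 [ 5.18e-01 -1.77e-01  2.02e-01  2.92e+02  2.84e+02]
 [ 5.19e-01 -1.68e-01  2.02e-01  2.94e+02  2.80e+02]]
[ 0.4594 -0.2647  0.2003] [ 0.5313 -0.162   0.3289]
```

```bash
python3 -m creep '[{"tx":0.005,"ty":0,"tz":0,"turn":0,"claw":0},{"tx":0.01,"ty":-0.001,"tz":-0.01,"turn":0,"claw":0},{"tx":0.01,"ty":-0.001,"tz":-0.03,"turn":0,"claw":0},{"tx":0.01,"ty":-0.001,"tz":-0.053,"turn":0,"claw":0},{"tx":0.01,"ty":-0.001,"tz":-0.053,"turn":0,"claw":0}]'
python3 -m creep '[{"tx":0.004,"ty":-0.001,"tz":0,"turn":0,"claw":0},{"tx":0.008,"ty":-0.0015,"tz":0,"turn":0,"claw":0},{"tx":0.012,"ty":-0.002,"tz":0,"turn":0,"claw":0}]'
```

```text
t: 9.48
tool_pos: [0.5173, -0.1691, 0.1047]
tcp_rot: [-0.001, 0.996, -0.085, -0.003]
contact_force: [-0.5, 0.8, -1.8]
finger_gap: 0.0003
grasp_force: 0.0
t: 9.73
tool_pos: [0.5326, -0.1729, 0.1109]
tcp_rot: [0.0, 0.996, -0.086, 0.001]
contact_force: [-2.3, 1.0, 0.3]
finger_gap: 0.0007
grasp_force: 1.3
```

```bash
python3 -m creep '[{"tx":0.002,"ty":0,"tz":-0.003,"turn":0,"claw":0},{"tx":0.005,"ty":-0.001,"tz":-0.004,"turn":0,"claw":0},{"tx":0.008,"ty":-0.001,"tz":-0.004,"turn":0,"claw":0},{"tx":0.011,"ty":-0.002,"tz":-0.004,"turn":0,"claw":0},{"tx":0.014,"ty":-0.002,"tz":-0.004,"turn":0,"claw":0}]'
python3 -m creep '[{"tx":0.003,"ty":-0.001,"tz":0,"turn":0,"claw":0},{"tx":0.006,"ty":-0.001,"tz":0,"turn":0,"claw":0},{"tx":0.009,"ty":-0.002,"tz":0,"turn":0,"claw":0},{"tx":0.012,"ty":-0.002,"tz":0,"turn":0,"claw":0}]'
```

```text
t: 10.15
tool_pos: [0.5454, -0.1746, 0.1052]
tcp_rot: [0.0, 0.996, -0.086, 0.0]
contact_force: [-2.9, -1.0, 1.5]
finger_gap: 0.0003
grasp_force: 1.3
t: 10.48
tool_pos: [0.5573, -0.1765, 0.1049]
tcp_rot: [0.0, 0.996, -0.086, -0.0]
contact_force: [-3.6, -0.9, 2.2]
finger_gap: 0.0004
grasp_force: 1.3
```

```bash
python3 -m creep '[{"tx":0.003,"ty":-0.001,"tz":0,"turn":0,"claw":0},{"tx":0.006,"ty":-0.001,"tz":0,"turn":0,"claw":0},{"tx":0.008,"ty":-0.001,"tz":0,"turn":0,"claw":0},{"tx":0.010,"ty":-0.002,"tz":0,"turn":0,"claw":0},{"tx":0.010,"ty":-0.002,"tz":0,"turn":0,"claw":0}]'
python3 -m creep '[{"tx":0.002,"ty":0,"tz":0,"turn":0,"claw":0},{"tx":0.004,"ty":-0.001,"tz":0,"turn":0,"claw":0},{"tx":0.004,"ty":-0.001,"tz":0,"turn":0,"claw":0}]'
python3 -m creep '[{"tx":0.002,"ty":0,"tz":0,"turn":0,"claw":0},{"tx":0.002,"ty":0,"tz":0,"turn":0,"claw":0}]'
```

```text
t: 10.9
tool_pos: [0.5675, -0.1782, 0.1049]
tcp_rot: [-0.0, 0.996, -0.086, 0.0]
contact_force: [-1.2, 0.3, 0.7]
finger_gap: 0.0001
grasp_force: 0.6
t: 11.15
tool_pos: [0.5713, -0.179, 0.1048]
tcp_rot: [-0.0, 0.996, -0.086, 0.0]
contact_force: [-1.4, 1.1, 0.9]
finger_gap: 0.0003
grasp_force: 0.8
t: 11.32
tool_pos: [0.5732, -0.1793, 0.1048]
tcp_rot: [0.0, 0.996, -0.086, -0.0]
contact_force: [-1.8, 1.1, 1.1]
finger_gap: 0.0002
grasp_force: 0.8
```

```bash
python3 -m creep '[{"tx":0.002,"ty":0,"tz":0,"turn":0,"claw":0},{"tx":0.002,"ty":0,"tz":0,"turn":0,"claw":0}]'
python3 -m creep '[{"tx":0.002,"ty":0,"tz":0,"turn":0,"claw":0},{"tx":0.002,"ty":0,"tz":0,"turn":0,"claw":0}]'
python3 -c "
from h import *
s=snap('scene','s7');cv2.imwrite('pics/c7.png',cv2.resize(s['frame'][190:410,270:450],None,fx=2.5,fy=2.5))"
```

```text
t: 11.48
tool_pos: [0.5741, -0.1794, 0.1048]
tcp_rot: [0.0, 0.996, -0.086, -0.001]
contact_force: [-4.7, 1.1, 2.0]
finger_gap: 0.0004
grasp_force: 2.8
t: 11.65
tool_pos: [0.5743, -0.1795, 0.1048]
tcp_rot: [0.0, 0.996, -0.085, -0.004]
contact_force: [-12.1, 0.4, 5.6]
finger_gap: 0.0006
grasp_force: 5.9
```

View pics/c7.png

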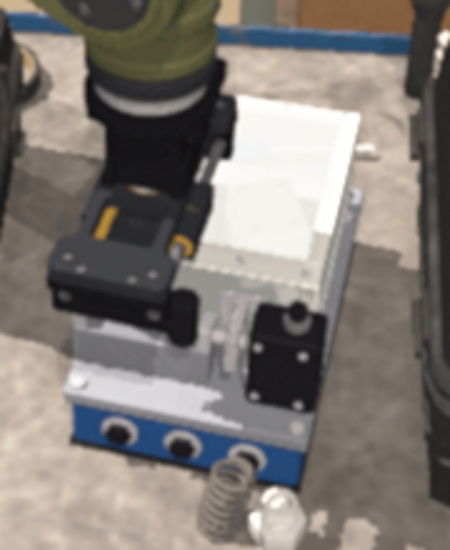

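The handle at crop (183,318) is up against the far post, and the force rose to 12 N at a stop, so the bolt is home. I'll back off and lift clear.

```bash
python3 -m creep '[{"tx":-0.012,"ty":0.002,"tz":0,"turn":0,"claw":0},{"tx":-0.03,"ty":0.005,"tz":0,"turn":0,"claw":0},{"tx":-0.04,"ty":0.006,"tz":0.02,"turn":0,"claw":0},{"tx":-0.045,"ty":0.006,"tz":0.055,"turn":0,"claw":0},{"tx":-0.045,"ty":0.006,"tz":0.09,"turn":0,"claw":0}]'
python3 -m creep '[{"tx":0,"ty":0,"tz":0.04,"turn":0,"claw":0},{"tx":-0.03,"ty":0,"tz":0.08,"turn":0,"claw":0},{"tx":-0.06,"ty":0,"tz":0.11,"turn":0,"claw":0},{"tx":-0.10,"ty":0,"tz":0.11,"turn":0,"claw":0},{"tx":-0.10,"ty":0,"tz":0.11,"turn":0,"claw":0}]'
python3 -c "
from h import *
s=snap('scene','s8');cv2.imwrite('pics/c8.png',cv2.resize(s['frame'][190:410,270:450],None,fx=2.5,fy=2.5))"
```

```text
t: 12.12
tool_pos: [0.5307, -0.173, 0.1944]
tcp_rot: [-0.0, 0.996, -0.086, -0.001]
contact_force: [1.8, -0.6, 0.7]
finger_gap: 0.0004
grasp_force: 0.0
t: 12.53
tool_pos: [0.4306, -0.1741, 0.3101]
tcp_rot: [0.002, 0.996, -0.086, 0.004]
contact_force: [1.8, -1.0, -0.6]
finger_gap: 0.0006
grasp_force: 0.0
```

View pics/c8.png

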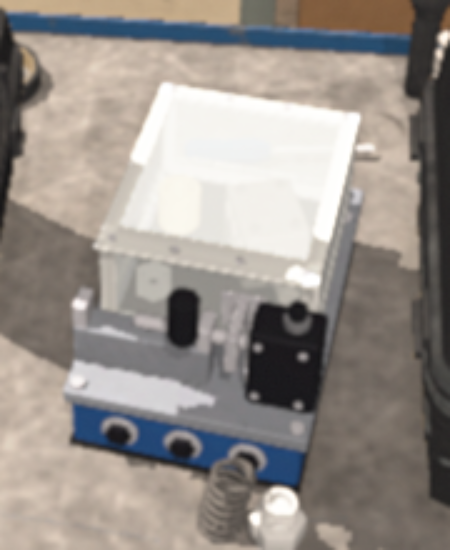

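The hood is shut, the handle has moved over to crop (183,315), nothing else is disturbed and the hand is clear. One check on the bolt travel, then I hand in.

```bash
python3 -c "
from h import *
s=dict(np.load('pics/s8.npz'));h0=ray(s,316.8,304.5,.155);h=ray(s,343.4,308,.155);d=np.linalg.norm((h-h0)[:2]);print(h,d)
print(pt(s,343,308),pt(s,330,270))
if d>.037: print(arm.close_job())"
```

```text
[ 0.5985 -0.1745  0.155 ] 0.043410828142296486
[ 0.5977 -0.1729  0.1533] [ 0.5671 -0.0805  0.1495]
the job is handed in; nothing more can be done
None
```

The guard is fully shut and the bolt is home: it moved about 43 mm and stopped firmly at 12 N. The hand is clear, nothing else appears to have moved, and the job is handed in; no verdict came back.

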